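# Unlock the food locker bay that holds the tin and hold the key turned

### The job

One bay of the two-bay food locker holds a flat tin and the other a tall jar: take the key from its wooden block, push it fully home into the lock above the bay with the tin (the pins are sticky, so wiggle it if it catches), then turn it a quarter turn clockwise to its stop. The lock springs back, so finish still gripping the key, held home and fully turned, so that I can open that door. Leave the other lock alone and do not shift the things standing around.

Things in the scene. Friction and masses are not known exactly. Their poses are not given: they have to be found in the camera images.
- key_head (a point): Centre of the key's black flat head: 10 mm thick (key's x), 34 mm wide (y), 38 mm high. Grip it across the 10 mm. The key stands blade down in the wooden block, z up; it is the same after a half turn about z. Mass about 40 g.
- key_collar (a point): On the key's axis, underside of its steel collar (18 mm in diameter), 27 mm below the head's centre. Below it the blade: 5 mm thick (x), 14 mm wide (y), 29 mm long, tip rounded. The collar rests on the block's top at the start and on the lock's face when the key is home.
- key_block: Fixed wooden block, 50 x 50 mm on a 74 x 74 mm foot, top 44 mm above the worktop; origin at the centre of its underside. A slot of 7 x 16 mm (x, y) in its top centre holds the key; the key lifts straight out.
- locker: Fixed two-bay food locker, 170 mm deep (x), 300 mm wide (y), 135 mm high, wooden sides, barred doors and roof; origin at the centre of its underside, x points away from the doors, y to the bay that is on the left seen from the doors. Each bay's lock is in the wooden strip along the front of the top, above that bay's door.
- mouth_l (a point): Left bay's lock (+y): centre of the keyway at the brass face, 136 mm up, in a dark rim 44 mm wide and 1 mm higher. Axes as the locker's. Keyway at rest 6.6 mm (x) by 15.6 mm (y): the key enters straight down, its x along this x, either way round. Two sticky sprung pins, 9 and 19 mm down, each resist with about 4 to 10 N until passed and rub after. Home: collar on the face.
- mouth_r (a point): Mouth of the right bay's lock (-y side of the locker); otherwise as the left one.
- lock_l (a joint): Turn of the left lock: 0 rest, grows clockwise seen from above, stop at 1.571 rad (a quarter turn). A spring turns it back: about 0.06 N m is needed to start it and 0.14 N m at the stop. The key has about 0.1 rad of play in the keyway.
- lock_r (a joint): Turn of the right lock, as the left one.
- tin_center (a point): Centre of the flat tin, 86 mm in diameter and 40 mm high, that stands in one of the two bays (above or below 0 in the locker's y) and marks the lock to open.
- jar_center (a point): Centre of the tall jar with a screw lid, 70 mm in diameter and 101 mm high, in the other bay.
- egg_timer: Loose round kitchen timer, 58 mm in diameter, 57 mm high; origin at its underside. Bystander.
- mug: Loose mug, 90 mm in diameter, 119 mm with handle, 95 mm high; origin at its underside. Bystander.
- fork: Loose fork, 208 mm long, lying along its x; origin at its underside. Bystander.

How it is judged (in metres and radians):
On the way, in this order (a step that is already met when the one before it is completed fails the run):
1. the key is out of its block (z of key_collar in the frame of key_block above 0.08 m), for 0.1 s.
2. the key is fully home in the lock above the tin, not yet turned (((y of tin_center in the frame of locker above 0 m and z of key_collar in the frame of mouth_l between -0.004 and 0.004 m and horizontal distance between key_collar and mouth_l below 0.005 m and angle between key_collar's own z axis and vertical below 0.12 rad and value of joint lock_l below 0.4 rad) or (y of tin_center in the frame of locker below 0 m and z of key_collar in the frame of mouth_r between -0.004 and 0.004 m and horizontal distance between key_collar and mouth_r below 0.005 m and angle between key_collar's own z axis and vertical below 0.12 rad and value of joint lock_r below 0.4 rad))), for 0.1 s.
At the end, for the whole second after the job is handed in: The key's collar is within 4 mm of the face of the lock above the tin, within 5 mm of its centre and upright within 0.12 rad, that lock is turned by more than 1.35 rad, the other by less than 0.15 rad, and the fingers still grip the key (more than 2 N) (((y of tin_center in the frame of locker above 0 m and z of key_collar in the frame of mouth_l between -0.004 and 0.004 m and horizontal distance between key_collar and mouth_l below 0.005 m and angle between key_collar's own z axis and vertical below 0.12 rad and value of joint lock_l above 1.35 rad and value of joint lock_r below 0.15 rad) or (y of tin_center in the frame of locker below 0 m and z of key_collar in the frame of mouth_r between -0.004 and 0.004 m and horizontal distance between key_collar and mouth_r below 0.005 m and angle between key_collar's own z axis and vertical below 0.12 rad and value of joint lock_r above 1.35 rad and value of joint lock_l below 0.15 rad)) and contact force between the fingers and key above 2 N); the arm keeps its last pose, push and grip.
It fails at once if the key is put into, or turns, the lock above the jar ((y of tin_center in the frame of locker above 0 m and (value of joint lock_r above 0.25 rad or (horizontal distance between key_collar and mouth_r below 0.012 m and z of key_collar in the frame of mouth_r below 0.018 m))) or (y of tin_center in the frame of locker below 0 m and (value of joint lock_l above 0.25 rad or (horizontal distance between key_collar and mouth_l below 0.012 m and z of key_collar in the frame of mouth_l below 0.018 m)))).
It fails at once if a bystander is shifted (distance of any of egg_timer, mug, fork from where it was at the start of the episode above 0.03 m).
It also fails if it takes over 58 s, if anything falls off the work surface, if the arm or the gripper's body presses on something with over 40 N, if the wrist force passes 120 N, or if a joint passes its speed limit or range.

### The arm

A 6-joint arm with a two-finger parallel gripper is mounted at the origin on a cart in front of the work surface, level with it; the furniture and walls round the work are solid. World frame = base frame: x ahead of the robot, y to its left, z up, the work surface at z = 0. Lengths are in m, angles in degrees, forces in N, time in s.
With the tool pointing down it reaches from about 0.325 to 0.775 m from the base axis. Payload 9.3 kg.
Tool frame: the origin (TCP) lies at the very end of the fingers, on their centre line; the grasp point (between the pads) lies 19 mm behind it; z points along the fingers, y is the direction in which the jaws open and shut (so a half turn about z gives the same grasp; the last joint's range is limited). The gripper opens to 85 mm and grips with 20 to 120 N. Pads are 22 mm wide; open, the fingers measure 114 mm over their backs; the gripper's body (76 mm by 85 mm) begins 54 mm behind the grasp point. The pads swing forward as they close: fully open they stand 13 mm farther back than shut.
Start: joints at [65.684, 14.817, 1.232, 76.415, 0, 81.257], TCP at [0.148, 0.53, 0.231] pointing down, gripper open.
Joint ranges: [-174.27, 174.27], [-52.1, 104.24], [-59.71, 78.15], [-110.17, 111.67], [-87.03, 83.33], [-180, 180]. Speed limits (degrees/s): [127.2, 127.2, 159.86, 180, 180, 180].

### API

Orientations are given as a 3x3 rotation matrix whose columns are the frame's x, y, z axes.
In Python, from plant import manip gives the robot as it stands.
- The arm moves only by the tool move_arm, never from a script. Its argument "rows" is text: rows parted by semicolons, each of 7 numbers parted by spaces: the turn, a rotation vector about the world's x, y, z in rad, then the shift along the world's x, y, z in cm, then the finger opening in cm, from 0 to 8.54. A call has exactly 8 rows; each row shifts and turns the commanded pose from where the row before left it; what a row does not reach is not made up. A row lasts 1/10 s, in which the tool goes at most 50 mm and 8.59 degrees, less where a joint would pass 70% of its speed; a pose out of reach is approached as far as the arm can. A call with a gripper value outside its range is refused whole. The fingers move at their own pace and stop on an object; "squeeze" is the grip in N (left out, the last holds). Time passes only in rows, so rows that do not move let the fingers close, or fill a call up. It gives the time, the measured TCP pose, the force and the opening at its end, in the units of the state.
- manip.sense(): the state, without advancing time (a new reading comes with each control period).
- manip.camera(name): name is "side" or "top"; returns the picture (420x560x3 uint8, blue, green, red); there is no depth.
- manip.camera_info(name): a dict with "fx", "fy", "cx", "cy" (pixels), "view" (4x4, takes a point from world to camera coordinates). Camera axes: x right, y down, z forward; pixel columns grow to the right and rows downward; lengths in m; the calibration is good to about 2 mm. A picture is of the moment at which its call begins. camera_info takes no time and is no camera call.
- manip.close_job(): hands the job in, once; it reports no verdict.
The state is a dict: "clock": time; "qpos": joint angles; "dq": joint speeds; "effort": joint torques, N m; "tool_pos": TCP position; "ee_rot": TCP orientation; "ft_force": force on the tool from outside, world axes, zero at the start; "torque": the same for the moment, N m; "finger_gap": opening from 0.0 (shut) to 1.0 (fully open).
Only numpy, scipy, OpenCV 4.12 (cv2) and the standard library are available. Lean on these libraries where they do the work, as an engineer would, in place of code of your own. Each camera call takes 0.05 s, during which the arm holds its last target.

## Working session

There is one attempt and no reset: what is moved stays moved. The work goes in short steps, Python scripts to look and compute and a tool call to move; the robot and the scene stay as the last step left them, time stands still between calls to the robot, and variables do not carry over. Pictures are saved under pics/ and viewed, and the job is handed in when it is done.

Besides the shell and the picture viewer there is one more tool, called after "Request:" as name(argument=value, ...) on one line, values as JSON. move_arm: Moves the arm, as the interface text tells. Its arguments: {"type":"object","properties":{"rows":{"type":"string"},"squeeze":{"type":"number"}},"required":["rows"]}

```bash
mkdir -p pics
python3 - <<'E'
from plant import manip
import cv2, numpy as np
np.set_printoptions(precision=4,suppress=True)
for n in("side","top"):
    cv2.imwrite(f"pics/{n}0.png",manip.camera(n)); i=manip.camera_info(n)
    print(n,i["fx"],i["fy"],i["cx"],i["cy"]); print(np.array(i["view"]))
print(manip.sense())
E
```

```text
side 518.3374453142239 518.3374453142239 286.0005977104159 208.60053644374756
[[-0.8491 -0.5279 -0.0217  0.4378]
 [-0.3336  0.5675 -0.7527  0.2117]
 [ 0.4096 -0.6319 -0.658   1.3532]
 [ 0.      0.      0.      1.    ]]
top 477.4709247459795 477.4709247459795 280.5343685430274 196.52587361554245
[[-0.3189 -0.9478  0.0038  0.1858]
 [-0.8818  0.2952 -0.3678  0.4486]
 [ 0.3475 -0.1207 -0.9299  1.4501]
 [ 0.      0.      0.      1.    ]]
{'clock': 0.1, 'qpos': array([65.6831, 14.8487,  1.1943, 76.4159, -0.0005, 81.2565]), 'dq': array([-0.0006, -0.045 ,  0.1403,  0.0103, -0.1356,  0.0345]), 'effort': array([  0.0046, -55.6695,  34.5072,   0.0116,  -0.0001,   0.    ]), 'tool_pos': array([0.1476, 0.5296, 0.2307]), 'ee_rot': array([[-0.9633,  0.2685, -0.0005],
       [ 0.2685,  0.9633, -0.0011],
       [ 0.0002, -0.0012, -1.    ]]), 'ft_force': array([0.066 , 0.7758, 0.6592]), 'torque': array([ 0.0058, -0.0108,  0.0621]), 'finger_gap': 1.0032379399222484}
```

View pics/side0.png

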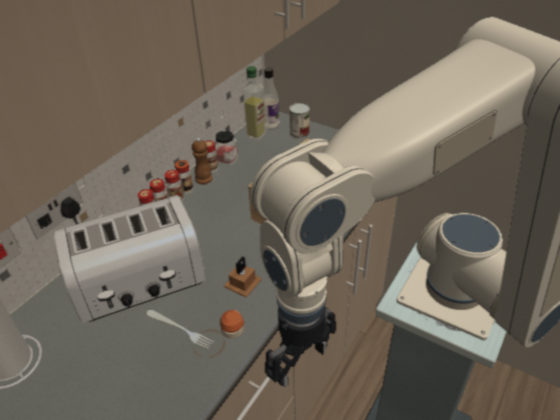

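View pics/top0.png

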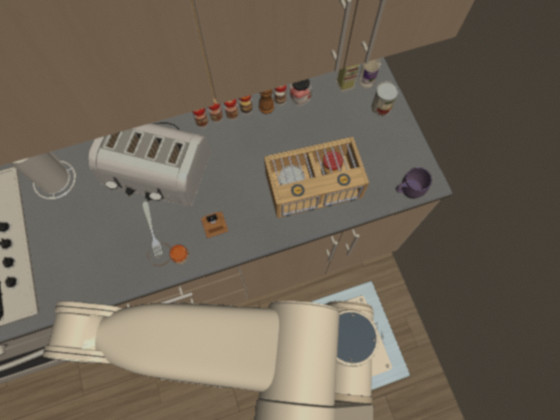

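The top view shows the locker at about (316,175), its locks at (298,190) and (344,180), and the key block at (213,223). The arm hides the locker in the side view. I'll zoom in next.

Run:
```python
import cv2
t=cv2.imread("pics/top0.png"); s=cv2.imread("pics/side0.png")
cv2.imwrite("pics/z1.png",cv2.resize(t[130:225,255:380],None,fx=6,fy=6,interpolation=cv2.INTER_CUBIC))
cv2.imwrite("pics/z2.png",cv2.resize(t[200:245,190:240],None,fx=10,fy=10,interpolation=cv2.INTER_CUBIC))
cv2.imwrite("pics/z3.png",cv2.resize(s[245:300,215:270],None,fx=10,fy=10,interpolation=cv2.INTER_CUBIC))
```

```text
(no output)
```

View pics/z1.png

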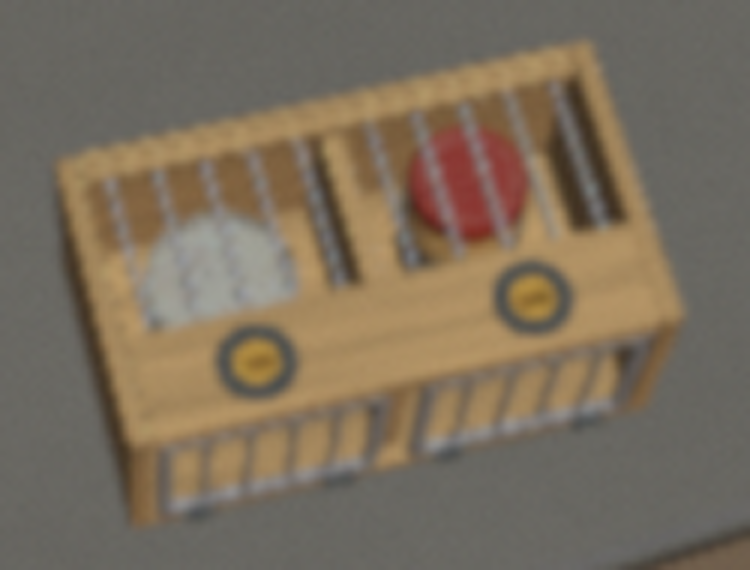

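View pics/z2.png

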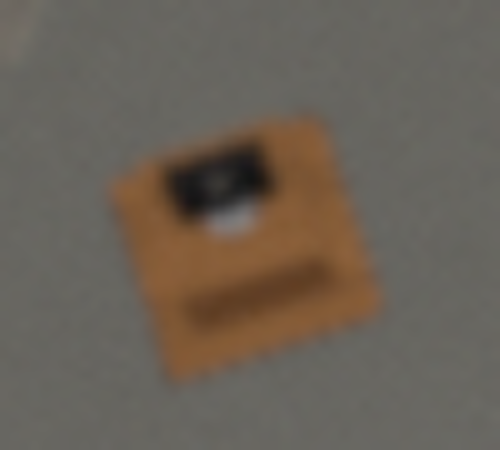

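View pics/z3.png

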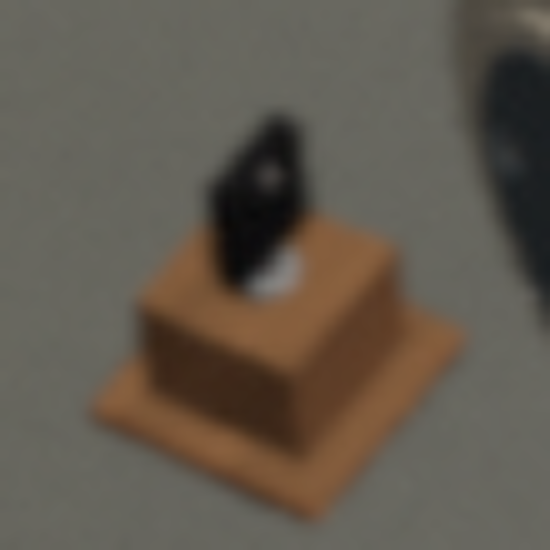

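```bash
cat > h.py <<'E'
import cv2, numpy as np
from plant import manip
np.set_printoptions(precision=4,suppress=True)
def cam(n):
    i=manip.camera_info(n); V=np.array(i["view"]); return i,V[:3,:3],V[:3,3]
def ray(n,u,v):
    i,R,t=cam(n); d=R.T@np.array([(u-i["cx"])/i["fx"],(v-i["cy"])/i["fy"],1]); return -R.T@t,d
def plane(n,u,v,z):
    o,d=ray(n,u,v); return o+d*(z-o[2])/d[2]
def proj(n,p):
    i,R,t=cam(n); c=R@np.asarray(p)+t; return np.array([i["fx"]*c[0]/c[2]+i["cx"],i["fy"]*c[1]/c[2]+i["cy"]])
def two(u1,v1,u2,v2):
    o1,d1=ray("top",u1,v1);o2,d2=ray("side",u2,v2)
    d1/=np.linalg.norm(d1);d2/=np.linalg.norm(d2)
    s=np.linalg.lstsq(np.c_[d1,-d2],o2-o1,rcond=None)[0]
    a=o1+s[0]*d1;b=o2+s[1]*d2
    return (a+b)/2,np.linalg.norm(a-b)
def blobs(img,lo,hi,roi,amin=5):
    x0,y0,x1,y1=roi
    h=cv2.cvtColor(img[y0:y1,x0:x1],cv2.COLOR_BGR2HSV)
    m=cv2.inRange(h,np.array(lo),np.array(hi))
    n,l,st,ce=cv2.connectedComponentsWithStats(m)
    return [(st[k,4],st[k,:4]+[x0,y0,0,0],ce[k]+[x0,y0]) for k in range(1,n) if st[k,4]>=amin],m,l
E
python3 - <<'E'
from h import *
t=cv2.imread("pics/top0.png"); s=cv2.imread("pics/side0.png")
h=cv2.cvtColor(t,cv2.COLOR_BGR2HSV)
for p in [(298,190),(344,180),(294,190),(332,160),(290,176),(310,188),(215,228),(211,217)]: print(p,h[p[1],p[0]],t[p[1],p[0]])
print("dark rims"); b,_,_=blobs(t,(0,0,0),(180,255,110),(285,170,360,200),20); 
for x in b: print(x)
print("red");
for x in blobs(t,(165,100,60),(180,255,255),(255,130,380,225),20)[0]+blobs(t,(0,150,60),(8,255,255),(255,130,380,225),20)[0]: print(x)
print("black key top")
for x in blobs(t,(0,0,0),(180,255,50),(195,205,235,240),5)[0]: print(x)
print("black key side")
for x in blobs(s,(0,0,0),(180,255,45),(220,250,260,280),5)[0]: print(x)
print("wood top")
for x in blobs(t,(5,100,60),(20,255,255),(190,200,240,245),50)[0]: print(x)
E
```

```text
(298, 190) [ 19 164 138] [ 49 105 138]
(344, 180) [ 20 165 144] [ 51 112 144]
(294, 190) [ 20 142 154] [ 68 125 154]
(332, 160) [  1 154 139] [ 55  59 139]
(290, 176) [ 30  10 156] [150 156 156]
(310, 188) [ 18 111 166] [ 94 136 166]
(215, 228) [ 14 158 103] [ 39  68 103]
(211, 217) [12 26 49] [44 46 49]
dark rims
(np.int32(28), array([309, 170,   6,   7]), array([311.5714, 173.1071]))
(np.int32(61), array([338, 174,  12,  11]), array([343.3934, 179.0164]))
(np.int32(66), array([291, 184,  13,  12]), array([297.303, 190.   ]))
(np.int32(36), array([351, 187,   9,  13]), array([357.5, 194. ]))
red
(np.int32(38), array([329, 154,   6,  12]), array([331.6316, 159.8684]))
black key top
(np.int32(35), array([207, 215,  10,   6]), array([211.4571, 217.6857]))
black key side
(np.int32(90), array([236, 257,   9,  16]), array([240.2   , 264.8444]))
wood top
(np.int32(400), array([201, 212,  27,  26]), array([214.4275, 224.9725]))
```

Run:
```python
from h import *
t=cv2.imread("pics/top0.png"); s=cv2.imread("pics/side0.png")
K=8
# rims: contour of dark/low saturation ring+ brass = fill
C=[]
for (cx,cy) in [(298,190),(344,180)]:
    x0,y0=cx-10,cy-10
    up=cv2.resize(t[y0:y0+20,x0:x0+20],None,fx=K,fy=K,interpolation=cv2.INTER_CUBIC)
    v=up[:,:,2]  # red channel: wood bright, rim dark
    m=(v<125).astype(np.uint8)
    cs,_=cv2.findContours(m,cv2.RETR_EXTERNAL,cv2.CHAIN_APPROX_NONE)
    c=max(cs,key=cv2.contourArea); e=cv2.fitEllipse(c)
    u=(e[0][0]+.5)/K-.5+x0; w=(e[0][1]+.5)/K-.5+y0
    # brass blob, centre
    hs=cv2.cvtColor(up,cv2.COLOR_BGR2HSV); b=cv2.inRange(hs,(15,120,90),(30,255,255)); b[np.hypot(*(np.mgrid[:160,:160]-np.array([e[0][1],e[0][0]])[:,None,None]))>45]=0
    M=cv2.moments(b,True); ub=(M['m10']/M['m00']+.5)/K-.5+x0; wb=(M['m01']/M['m00']+.5)/K-.5+y0
    p=plane("top",u,w,.137); pb=plane("top",ub,wb,.136); print((u,w),np.array(e[1])/K,p,"brass",(ub,wb),pb)
    C.append(p)
d=C[0]-C[1]; print("dist",np.linalg.norm(d),"yaw of y axis",np.degrees(np.arctan2(-d[0],d[1])))
dep=lambda p:(np.array(manip.camera_info("top")["view"])@np.r_[p,1])[2]
print("px/m at .1",477/dep(plane("top",331.6,160,.1)))
# locker roof corners from zoom (6x, off 255,130), z=.135
for q in [(65,165),(590,45),(685,310),(135,445)]:
    print(plane("top",255+(q[0]+.5)/6-.5,130+(q[1]+.5)/6-.5,.135))
# key head
for z in(.09,): print("headtop",plane("top",211.6,216.5,z))
for q in [(110,190),(325,115),(385,310),(170,380)]:
    print("block",plane("top",190+(q[0]+.5)/10-.5,200+(q[1]+.5)/10-.5,.0))
for q in [(140,305),(310,210),(400,250),(295,370)]:
    print("blocktop side",plane("side",215+(q[0]+.5)/10-.5,245+(q[1]+.5)/10-.5,.044))
for q in [(90,410),(315,520),(465,335)]:
    print("foot side",plane("side",215+(q[0]+.5)/10-.5,245+(q[1]+.5)/10-.5,.012))
for n,q in (("top",(211.6,217.7)),("side",(240.2,264.8))): print("head at .071",n,plane(n,*q,.071))
print("two",two(211.6,217.7,240.2,264.8))
```

```text
(297.2810287475586, 189.8694543838501) [12.5333 13.5788] [ 0.4696 -0.0165  0.137 ] brass (297.3163828097423, 189.80111630780092) [ 0.4702 -0.0168  0.136 ]
(343.3289785385132, 179.2168731689453) [12.1129 13.2114] [ 0.4578 -0.1658  0.137 ] brass (343.3633412582297, 179.1316294806145) [ 0.4584 -0.1663  0.136 ]
dist 0.14982893473371695 yaw of y axis -4.514651525391143
px/m at .1 304.3329157294496
[0.6101 0.0425 0.135 ]
[ 0.5886 -0.2509  0.135 ]
[ 0.4267 -0.2397  0.135 ]
[0.4465 0.0576 0.135 ]
headtop [0.4874 0.2616 0.09  ]
block [0.5261 0.3012 0.    ]
block [0.5289 0.2257 0.    ]
block [0.4566 0.2259 0.    ]
block [0.4559 0.2997 0.    ]
blocktop side [0.5103 0.2902 0.044 ]
blocktop side [0.4915 0.2402 0.044 ]
blocktop side [0.4629 0.2397 0.044 ]
blocktop side [0.4627 0.2876 0.044 ]
foot side [0.5193 0.3052 0.012 ]
foot side [0.447 0.305 0.012]
foot side [0.4489 0.233  0.012 ]
head at .071 top [0.4907 0.2632 0.071 ]
head at .071 side [0.4889 0.2644 0.071 ]
two (array([0.4907, 0.2631, 0.0691]), np.float64(0.001293412492708185))
```

Request:
move_arm(rows="0 0 0.115 2.1 -1.7 0 8.5;0 0 0.115 2.1 -1.7 0 8.5;0 0 0.115 2.1 -1.7 0 8.5;0 0 0.115 2.1 -1.7 0 8.5;0 0 0.115 2.1 -1.7 0 8.5;0 0 0.115 2.1 -1.7 0 8.5;0 0 0.115 2.1 -1.7 0 8.5;0 0 0.115 2.1 -1.7 0 8.5", squeeze=60)

```text
clock: 0.9
tool_pos: [0.3163, 0.3929, 0.231]
ee_rot: [[-0.794, -0.608, -0.0], [-0.608, 0.794, -0.0], [0.001, -0.0, -1.0]]
ft_force: [-0.2, -0.4, -0.2]
finger_gap: 0.995
```

Run:
```python
from h import *
for n in("side","top"): cv2.imwrite(f"pics/{n}1.png",manip.camera(n))
s=manip.sense();print(s["qpos"],s["tool_pos"],s["ee_rot"])
print("timer",two(179,253,232,322))
```

```text
[41.4963 10.4082 -4.6606 74.9667 -0.0368  4.2881] [0.3175 0.3922 0.2309] [[-0.7964 -0.6047 -0.    ]
 [-0.6047  0.7964 -0.0009]
 [ 0.0006 -0.0007 -1.    ]]
timer (array([0.425 , 0.3952, 0.0248]), np.float64(0.0018401372925191837))
```

View pics/side1.png

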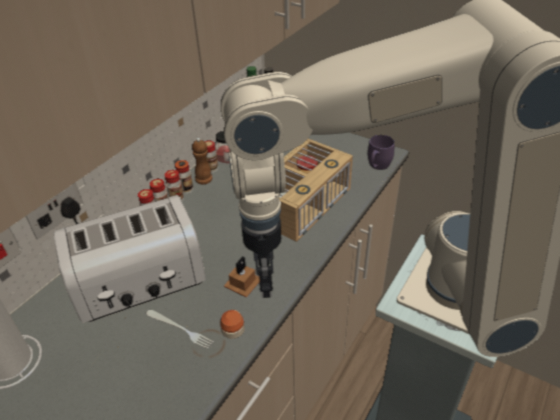

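View pics/top1.png

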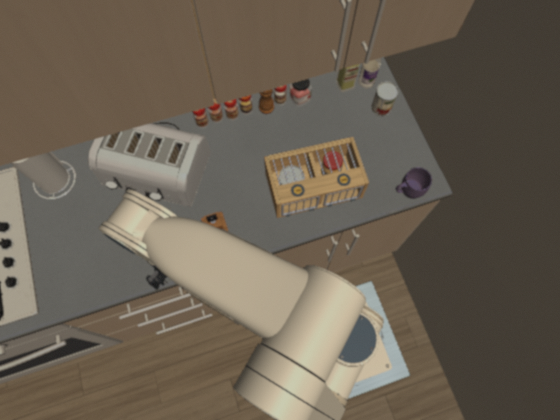

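Both locks are now visible in the side view, at about (303,189) and (332,163).

Run:
```python
from h import *
s=cv2.imread("pics/side1.png");K=8
for (cx,cy,ut) in [(303,189,(297.28,189.87)),(332,163,(343.33,179.22))]:
    x0,y0=cx-11,cy-10
    up=cv2.resize(s[y0:y0+20,x0:x0+22],None,fx=K,fy=K,interpolation=cv2.INTER_CUBIC)
    m=(up[:,:,2]<120).astype(np.uint8)
    cs,_=cv2.findContours(m,cv2.RETR_EXTERNAL,cv2.CHAIN_APPROX_NONE)
    c=min([c for c in cs if cv2.contourArea(c)>1500],key=lambda c:np.hypot(*(cv2.minEnclosingCircle(c)[0]-np.array([88,80])))); e=cv2.fitEllipse(c)
    u=(e[0][0]+.5)/K-.5+x0; w=(e[0][1]+.5)/K-.5+y0
    print((u,w),np.array(e[1])/K,plane("side",u,w,.137),two(*ut,u,w))
cv2.imwrite("pics/z4.png",cv2.resize(s[130:245,275:360],None,fx=5,fy=5,interpolation=cv2.INTER_CUBIC))
```

```text
(302.3510913848877, 189.236798286438) [ 9.3468 14.4578] [ 0.4662 -0.0136  0.137 ] (array([ 0.4697, -0.0173,  0.1336]), np.float64(0.0023524955820384617))
(331.0104866027832, 163.4408540725708) [ 8.1723 13.4343] [ 0.4544 -0.1624  0.137 ] (array([ 0.458 , -0.167 ,  0.1333]), np.float64(0.0023248050638043833))
```

View pics/z4.png

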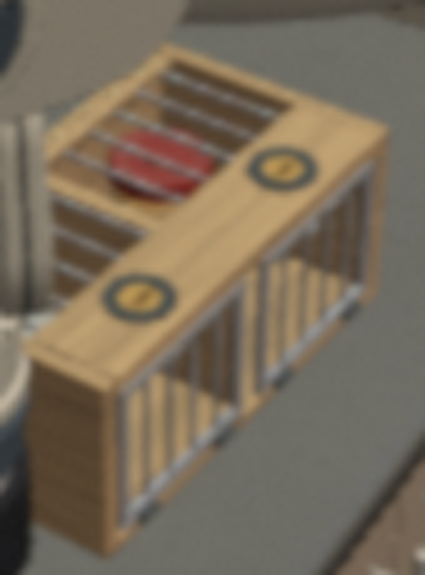

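Run:
```python
from h import *
print("red",two(333.2,160.4,307.5,162.3))
# locker frame
a=np.radians(-4.5); X=np.array([np.cos(a),np.sin(a)]);Y=np.array([-np.sin(a),np.cos(a)])
for z in(.04,.101): 
  p=plane("top",333.2,160.4,z); print(z,(p[:2]-[.464,-.0917])@X,(p[:2]-[.464,-.0917])@Y)
  p=plane("top",255+220/6,130+285/6,z); print(" grey",z,p)
```

```text
red (array([ 0.5401, -0.1674,  0.1075]), np.float64(0.0031149908559597074))
0.04 0.11309898340705234 -0.0853680349791767
 grey 0.04 [ 0.5547 -0.03    0.04  ]
0.101 0.0862198723330202 -0.07068370486544635
 grey 0.101 [ 0.5297 -0.0197  0.101 ]
```

Request:
move_arm(rows="0 0 0.115 2.15 -1.6 -0.5 8.5;0 0 0.115 2.15 -1.6 -0.5 8.5;0 0 0.115 2.15 -1.6 -0.5 8.5;0 0 0.115 2.15 -1.6 -0.5 8.5;0 0 0.115 2.15 -1.6 -0.5 6;0 0 0.115 2.15 -1.6 -0.5 6;0 0 0.115 2.15 -1.6 -0.5 6;0 0 0.115 2.15 -1.6 -0.5 6")

```text
clock: 1.8
tool_pos: [0.488, 0.2655, 0.1908]
ee_rot: [[0.001, -1.0, -0.001], [-1.0, -0.001, -0.0], [0.0, 0.001, -1.0]]
ft_force: [0.7, 0.3, -0.2]
finger_gap: 0.7
```

Run:
```python
from h import *
for n in("side",): cv2.imwrite(f"pics/{n}2.png",manip.camera(n))
s=manip.sense();print(s["qpos"],s["tool_pos"],s["ee_rot"],s["finger_gap"])
im=cv2.imread("pics/side2.png")
cv2.imwrite("pics/z5.png",cv2.resize(im[180:300,190:310],None,fx=5,fy=5,interpolation=cv2.INTER_CUBIC))
```

```text
[ 19.643   16.3809  -2.6738  70.9817  -0.067  -70.7649] [0.4907 0.2636 0.1897] [[ 0.0071 -1.     -0.0002]
 [-1.     -0.0071 -0.0013]
 [ 0.0013  0.0002 -1.    ]] 0.7027076358752679
```

View pics/z5.png

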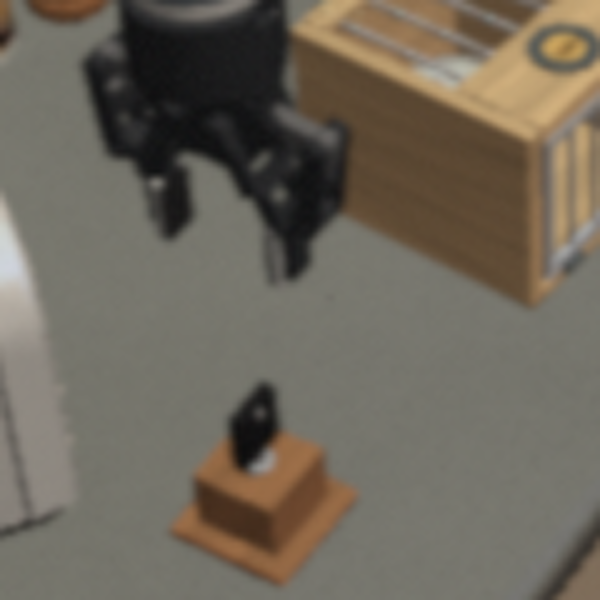

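Run:
```python
from h import *
for z in(.19,.195,.2,.205): print(z,proj("side",[.4907,.2636,z]),proj("side",[.4907+.035,.2636,z]),proj("side",[.4907-.035,.2636,z]))
print(proj("side",[.4907,.2636,.071]), proj("side",[.4907,.2636,.09]),proj("side",[.4907,.2636,.052]))
for d in(-.017,.017):
  for z in(.052,.09): print(d,z,proj("side",[.4907,.2636+d,z]))
```

```text
0.19 [235.8833 231.0163] [224.3831 226.0246] [247.6477 236.1228]
0.195 [235.7078 229.5258] [224.1799 224.5379] [247.5013 234.6285]
0.2 [235.5314 228.0274] [223.9756 223.0435] [247.354  233.1264]
0.205 [235.354  226.5211] [223.7703 221.5413] [247.206  231.6162]
[239.8063 264.3333] [239.211  259.2772] [240.3906 269.2959]
-0.017 0.052 [244.1596 265.1519]
-0.017 0.09 [243.0597 255.1362]
0.017 0.052 [236.5614 273.5062]
0.017 0.09 [235.2995 263.4858]
```

Request:
move_arm(rows="0 0 0 0 0 -2 6;0 0 0 0 0 -2 6;0 0 0 0 0 -2 6;0 0 0 0 0 -2 6;0 0 0 0 0 -2 6;0 0 0 0 0 -2 6;0 0 0 0 0 -1.3 6;0 0 0 0 0 0 6")

```text
clock: 2.65
tool_pos: [0.4861, 0.2659, 0.0564]
ee_rot: [[-0.004, -1.0, -0.004], [-1.0, 0.004, -0.001], [0.001, 0.004, -1.0]]
ft_force: [-0.7, -0.1, 0.3]
finger_gap: 0.701
```

Run:
```python
from h import *
im=manip.camera("side");t=manip.camera("top")
s=manip.sense();print(s["tool_pos"],s["ft_force"],s["finger_gap"])
cv2.imwrite("pics/z6.png",cv2.resize(im[210:300,190:310],None,fx=5,fy=5,interpolation=cv2.INTER_CUBIC))
cv2.imwrite("pics/top3.png",t)
```

```text
[0.4874 0.2662 0.0584] [ 0.2785 -1.0996 -0.6602] 0.7019396718452955
```

View pics/z6.png

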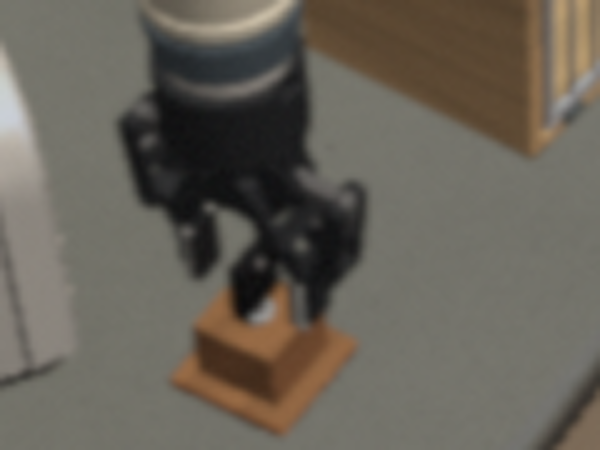

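View pics/top3.png

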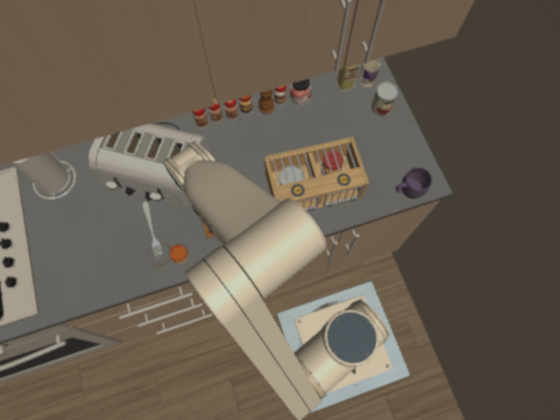

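Request:
move_arm(rows="0 0 0 0 0 0 4;0 0 0 0 0 0 2;0 0 0 0 0 0 1;0 0 0 0 0 0 0;0 0 0 0 0 0 0;0 0 0 0 0 0 0;0 0 0 0 0 0 0;0 0 0 0 0 0 0", squeeze=60)

```text
clock: 3.55
tool_pos: [0.4878, 0.2659, 0.0589]
ee_rot: [[-0.003, -1.0, 0.001], [-1.0, 0.003, 0.0], [-0.0, -0.001, -1.0]]
ft_force: [-0.8, -0.8, 5.5]
finger_gap: 0.107
```

Run:
```python
from h import *
im=manip.camera("side")
s=manip.sense();print(s["tool_pos"],s["ft_force"],s["torque"],s["finger_gap"],s["ee_rot"])
cv2.imwrite("pics/z7.png",cv2.resize(im[210:300,190:310],None,fx=5,fy=5,interpolation=cv2.INTER_CUBIC))
```

```text
[0.4879 0.2659 0.0588] [-1.0854 -0.2009  6.7089] [-0.0335  0.2422 -0.0158] 0.10815192608313284 [[-0.0026 -1.      0.0008]
 [-1.      0.0026  0.0004]
 [-0.0004 -0.0008 -1.    ]]
```

View pics/z7.png

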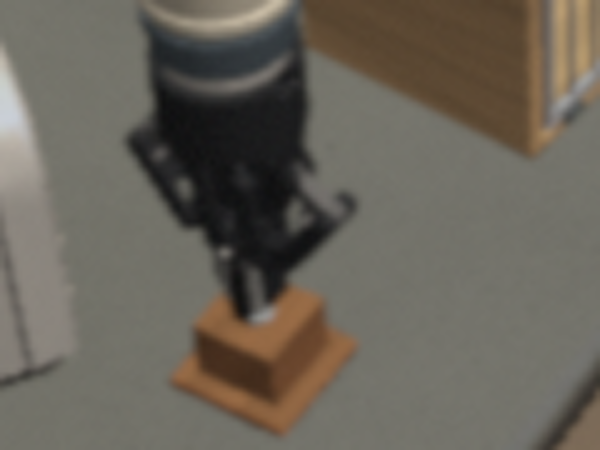

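Request:
move_arm(rows="0 0 0 0 0 0.5 0;0 0 0 0 0 1 0;0 0 0 0 0 1 0;0 0 0 0 0 2 0;0 0 0 0 0 3 0;0 0 0 0 0 3 0;0 0 0 0 0 3 0;0 0 0 0 0 3 0")

```text
clock: 4.4
tool_pos: [0.4874, 0.2657, 0.2255]
ee_rot: [[-0.003, -1.0, 0.001], [-1.0, 0.003, 0.0], [-0.0, -0.001, -1.0]]
ft_force: [-0.3, 0.9, -0.8]
finger_gap: 0.104
```

Run:
```python
from h import *
im=manip.camera("side");t=manip.camera("top")
s=manip.sense();print(s["tool_pos"],s["ft_force"],s["torque"],s["finger_gap"],s["ee_rot"])
cv2.imwrite("pics/side8.png",im)
cv2.imwrite("pics/z8.png",cv2.resize(im[180:270,190:310],None,fx=5,fy=5,interpolation=cv2.INTER_CUBIC))
p=s["tool_pos"];print(proj("side",p+[0,0,.019]),proj("side",p+[0,0,-.0148]),proj("side",p+[0,0,-.0438]))
```

```text
[0.489  0.2663 0.2282] [0.5083 0.428  0.022 ] [-0.0408 -0.0449 -0.0304] 0.10517617307331899 [[-0.0026 -1.      0.0069]
 [-1.      0.0026  0.0025]
 [-0.0025 -0.0069 -1.    ]]
[233.7175 214.3805] [234.9566 224.8718] [235.9849 233.5789]
```

View pics/z8.png

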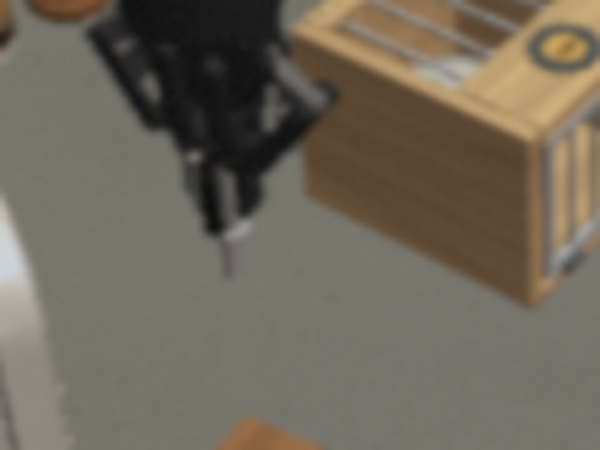

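Run:
```python
from h import *
P=[];F=[];I=[]
for k in range(6):
    I.append(manip.camera("side").astype(float)); s=manip.sense();P.append(s["tool_pos"]);F.append(np.r_[s["ft_force"],s["torque"]])
P=np.array(P);print(P,P.mean(0));print(np.mean(F,0))
im=np.mean(I,0).astype(np.uint8); cv2.imwrite("pics/avg9.png",im)
cv2.imwrite("pics/z9.png",cv2.resize(im[205:245,215:260],None,fx=14,fy=14,interpolation=cv2.INTER_CUBIC))
p=P.mean(0);
for z in(.019+.019,.019,0,-.0148,-.0438): print(z,proj("side",p+[0,0,z]), (proj("side",p+[0,0,z])-[215,205]+.5)*14)
```

```text
[[0.4884 0.2661 0.2259]
 [0.4878 0.2659 0.2242]
 [0.4874 0.2657 0.2231]
 [0.4872 0.2656 0.2226]
 [0.4871 0.2656 0.2223]
 [0.4872 0.2656 0.2223]] [0.4875 0.2658 0.2234]
[ 0.235  -0.3125 -0.5823  0.0058 -0.0038  0.0132]
0.038 [233.8397 209.9435] [270.7556  76.2092]
0.019 [234.5459 215.9791] [280.6425 160.7073]
0 [235.2378 221.8928] [290.3297 243.4988]
-0.0148 [235.7672 226.4171] [297.741  306.8394]
-0.0438 [236.7809 235.0807] [311.9329 428.1293]
```

View pics/z9.png

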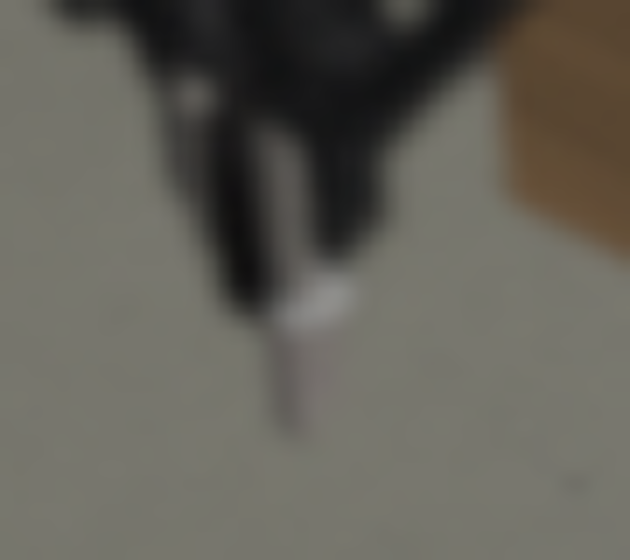

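Request:
move_arm(rows="0 0 -0.0095 -0.26 -3.5 0 0;0 0 -0.0095 -0.26 -3.5 0 0;0 0 -0.0095 -0.26 -3.5 0 0;0 0 -0.0095 -0.26 -3.5 0 0;0 0 -0.0095 -0.26 -3.5 0 0;0 0 -0.0095 -0.26 -3.5 0 0;0 0 -0.0095 -0.26 -3.5 0 0;0 0 -0.0095 -0.26 -3.4 0 0", squeeze=80)

```text
clock: 5.6
tool_pos: [0.4662, -0.0145, 0.2226]
ee_rot: [[-0.079, -0.997, -0.001], [-0.997, 0.079, 0.0], [-0.0, 0.001, -1.0]]
ft_force: [0.6, 1.7, -0.1]
finger_gap: 0.101
```

Request:
move_arm(rows="0 0 0 0 0 -0.5 0;0 0 0 0 0 -0.5 0;0 0 0 0 0 -0.5 0;0 0 0 0 0 -0.5 0;0 0 0 0 0 -0.5 0;0 0 0 0 0 -0.5 0;0 0 0 0 0 0 0;0 0 0 0 0 0 0")

```text
clock: 6.4
tool_pos: [0.4669, -0.013, 0.1932]
ee_rot: [[-0.078, -0.997, -0.0], [-0.997, 0.078, 0.0], [-0.0, 0.0, -1.0]]
ft_force: [1.8, 0.5, -1.1]
finger_gap: 0.103
```

```bash
cat > look.py <<'E'
import sys
from h import *
tag=sys.argv[1]
out={}
P=[];F=[];I={"side":[],"top":[]}
for k in range(3):
    for n in I:
        I[n].append(manip.camera(n).astype(float)); s=manip.sense();P.append(s["tool_pos"]);F.append(np.r_[s["ft_force"],s["torque"]])
print(s["clock"],np.array(P)[[0,-1]]);print(np.mean(F,0),s["finger_gap"]);print(s["ee_rot"],s["qpos"])
for n in I: cv2.imwrite(f"pics/{n}_{tag}.png",np.mean(I[n],0).astype(np.uint8))
E
python3 look.py a
python3 - <<'E'
from h import *
im=cv2.imread("pics/side_a.png");cv2.imwrite("pics/za.png",cv2.resize(im[155:205,275:335],None,fx=12,fy=12,interpolation=cv2.INTER_CUBIC))
E
```

```text
6.7 [[ 0.4669 -0.0131  0.1934]
 [ 0.4669 -0.0132  0.1935]]
[ 0.1674 -0.2861 -0.123   0.0021  0.0024  0.0063] 0.1017306367548797
[[-0.0786 -0.9969  0.0004]
 [-0.9969  0.0786 -0.    ]
 [ 0.     -0.0004 -1.    ]] [-11.9338   7.6216 -13.6446  68.713    0.0023 -97.4274]
```

View pics/za.png

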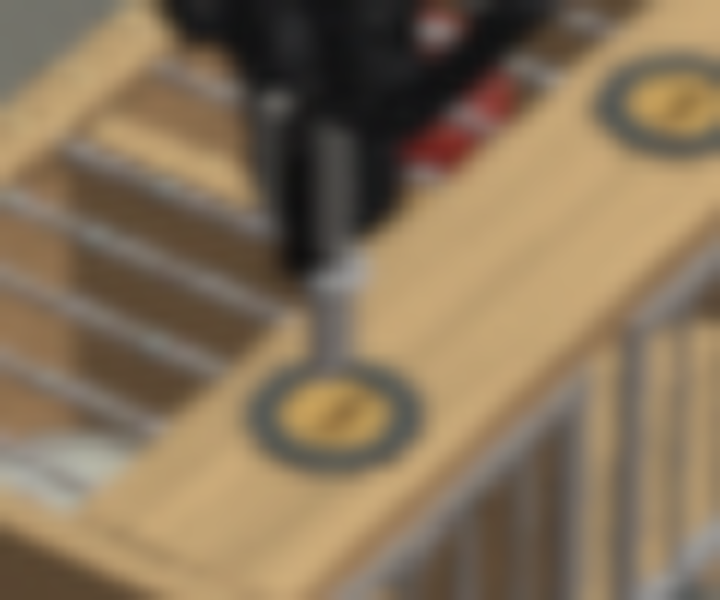

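View pics/top_a.png

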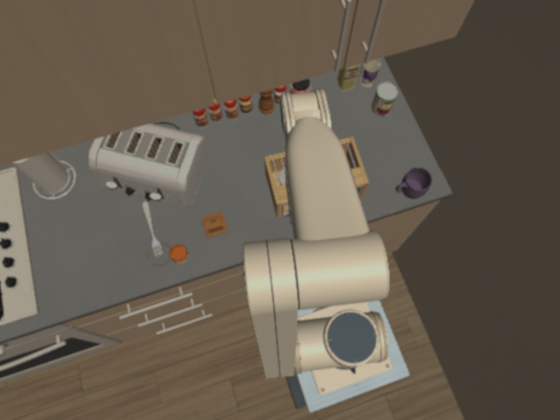

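Run:
```python
from h import *
im=cv2.imread("pics/side_a.png")
K=8;x0,y0=292,170
up=cv2.resize(im[y0:y0+20,x0:x0+22],None,fx=K,fy=K,interpolation=cv2.INTER_CUBIC).astype(int)
sat=up[:,:,2]-up[:,:,0]   # R-B: wood high, steel ~0
f=lambda i,o:(i+.5)/K-.5+o
for r in range(16,150,6):
    row=sat[r]; m=np.where(row<38)[0]; m=m[(m>40)&(m<130)]
    print(round(f(r,y0),2), (round(f(m.min(),x0),2),round(f(m.max(),x0),2),round(f(m.mean(),x0),2),len(m)/K) if len(m) else None, row[60:104:6])
p=np.array([.4669,-.0131,.1934])
for z in(.0,-.0148,-.0438): print(z,proj("side",p+[0,0,z]))
print("tip face corners")
a=np.radians(-4.5);X=np.array([np.cos(a),np.sin(a),0]);Y=np.array([-np.sin(a),np.cos(a),0])
for sx in(-1,1):
  for sy in(-1,1): print(sx,sy,proj("side",p+[0,0,-.0438]+sx*.0025*X+sy*.007*Y), proj("side",p+[0,0,-.0148]+sx*.0025*X+sy*.007*Y))
for z in (.136,.137): print("mouth px for FK target",proj("side",[.4669,-.0155,z]))
```

```text
171.56 (np.float64(296.69), np.float64(307.69), np.float64(302.19), 11.125) [0 1 2 4 5 5 4 1]
172.31 (np.float64(296.69), np.float64(307.19), np.float64(301.94), 10.625) [0 1 2 4 5 5 4 2]
173.06 (np.float64(296.69), np.float64(306.56), np.float64(301.62), 10.0) [1 1 2 4 6 4 3 3]
173.81 (np.float64(296.69), np.float64(305.81), np.float64(301.25), 9.25) [ 3  1  2  4  6  6  5 12]
174.56 (np.float64(296.69), np.float64(304.94), np.float64(300.81), 8.375) [ 4  1  2  4  5  6 10 22]
175.31 (np.float64(296.69), np.float64(304.81), np.float64(300.75), 8.25) [ 5  2  2  4  5  7 10 24]
176.06 (np.float64(296.69), np.float64(305.06), np.float64(300.88), 8.5) [ 4  2  2  3  4  5  7 17]
176.81 (np.float64(296.69), np.float64(305.06), np.float64(300.88), 8.5) [ 9  4  2  3  3  3  4 14]
177.56 (np.float64(296.69), np.float64(305.06), np.float64(300.88), 8.5) [18  8  2  1  2  2  3 15]
178.31 (np.float64(296.69), np.float64(304.81), np.float64(300.75), 8.25) [27 15  6  2  4  5 11 25]
179.06 (np.float64(296.69), np.float64(304.19), np.float64(300.44), 7.625) [32 24 12  5  5  9 20 39]
179.81 (np.float64(29
[... 850 characters left out ...]
.625) [15 18 25 28 29 32 30 23]
186.56 (np.float64(296.69), np.float64(307.69), np.float64(302.19), 5.75) [28 45 59 66 67 69 64 50]
187.31 (np.float64(296.69), np.float64(307.69), np.float64(301.92), 3.5) [58 80 94 97 96 93 86 76]
188.06 (np.float64(296.69), np.float64(307.69), np.float64(301.05), 2.0) [ 82  97 104 103  98  90  83  83]
0.0 [302.0422 173.3081]
-0.0148 [302.0491 177.5711]
-0.0438 [302.0624 185.7586]
tip face corners
-1 -1 [304.2208 184.7981] [304.2361 176.6151]
-1 1 [301.3569 187.3632] [301.3341 179.1665]
1 -1 [302.7628 184.1658] [302.7588 175.9875]
1 1 [299.895  186.7232] [299.8528 178.5311]
mouth px for FK target [302.5002 189.0625]
mouth px for FK target [302.5    188.7872]
```

Request:
move_arm(rows="0 0 0 -0.05 0 -0.3 0;0 0 0 0 0 -0.3 0;0 0 0 0 0 -0.3 0;0 0 0 0 0 -0.3 0;0 0 0 0 0 0 0;0 0 0 0 0 0 0;0 0 0 0 0 0 0;0 0 0 0 0 0 0")

```text
clock: 7.5
tool_pos: [0.4664, -0.0132, 0.1814]
ee_rot: [[-0.078, -0.997, 0.0], [-0.997, 0.078, -0.0], [0.0, -0.0, -1.0]]
ft_force: [-0.1, -0.0, 0.0]
finger_gap: 0.102
```

```bash
python3 look.py b
python3 - <<'E'
from h import *
im=cv2.imread("pics/side_b.png");cv2.imwrite("pics/zb.png",cv2.resize(im[170:200,287:318],None,fx=20,fy=20,interpolation=cv2.INTER_CUBIC))
E
```

```text
7.8 [[ 0.4664 -0.0132  0.1814]
 [ 0.4664 -0.0132  0.1813]]
[-0.1201 -0.1816 -0.7299 -0.0178  0.0147  0.0056] 0.10172343293375474
[[-0.0786 -0.9969  0.0001]
 [-0.9969  0.0786 -0.    ]
 [-0.     -0.0001 -1.    ]] [-11.9439   7.9486 -15.0797  66.9671   0.0006 -97.4381]
```

View pics/zb.png

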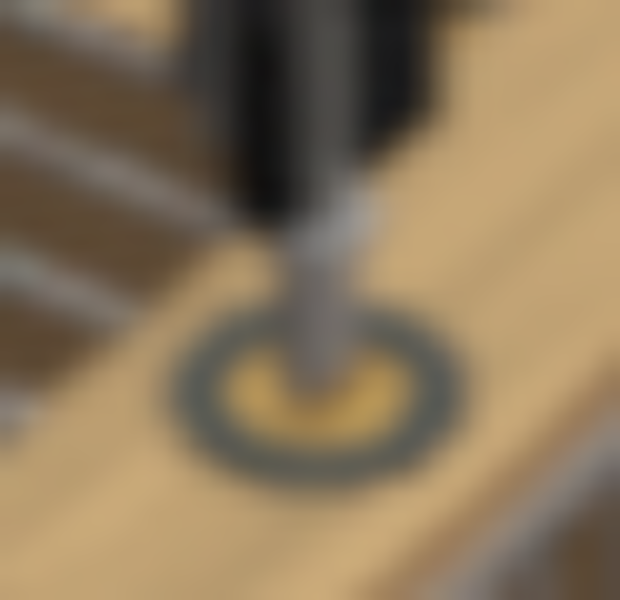

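Request:
move_arm(rows="0 0 0 0 0 -0.1 0;0 0 0 0 0 -0.1 0;0 0 0 0 0 -0.1 0;0 0 0 0 0 -0.1 0;0 0 0 0 0 0 0;0 0 0 0 0 0 0;0 0 0 0 0 0 0;0 0 0 0 0 0 0")

```text
clock: 8.6
tool_pos: [0.4664, -0.0132, 0.1773]
ee_rot: [[-0.079, -0.997, -0.0], [-0.997, 0.079, -0.0], [0.0, 0.0, -1.0]]
ft_force: [-0.1, -0.4, -1.4]
finger_gap: 0.106
```

Request:
move_arm(rows="0 0 0 0 0 -0.1 0;0 0 0 0 0 -0.1 0;0 0 0 0 0 -0.1 0;0 0 0 0 0 0 0;0 0 0 0 0 0 0;0 0 0 0 0 0 0;0 0 0 0 0 0 0;0 0 0 0 0 0 0")

```text
clock: 9.4
tool_pos: [0.4664, -0.0132, 0.1742]
ee_rot: [[-0.079, -0.997, -0.0], [-0.997, 0.079, -0.0], [0.0, 0.0, -1.0]]
ft_force: [0.6, -1.4, -2.1]
finger_gap: 0.104
```

```bash
python3 look.py c
python3 - <<'E'
from h import *
im=cv2.imread("pics/side_c.png");cv2.imwrite("pics/zc.png",cv2.resize(im[170:200,287:318],None,fx=20,fy=20,interpolation=cv2.INTER_CUBIC))
E
```

```text
9.7 [[ 0.4664 -0.0132  0.1742]
 [ 0.4664 -0.0132  0.1743]]
[ 0.9487 -1.6743 -1.6802 -0.4212 -0.1822 -0.0171] 0.10423909548511132
[[-0.0785 -0.9969 -0.0001]
 [-0.9969  0.0785 -0.0001]
 [ 0.0001  0.     -1.    ]] [-11.9429   8.1842 -15.8656  65.9523  -0.0045 -97.4394]
```

View pics/zc.png

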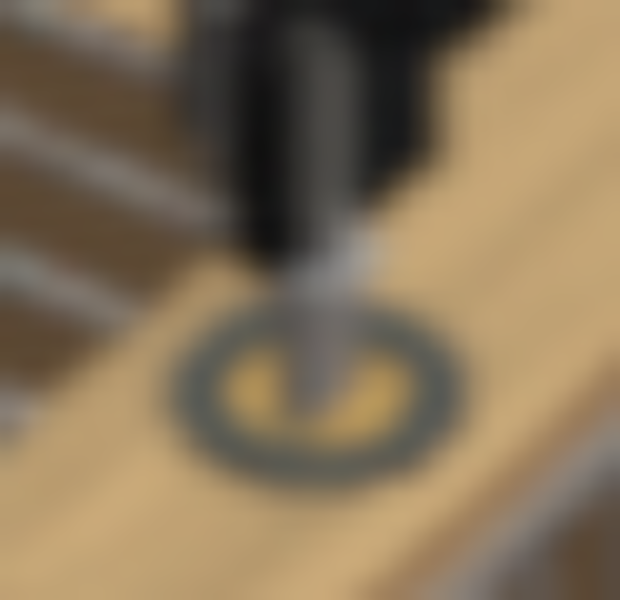

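Request:
move_arm(rows="0 0 0 0.02 -0.05 0 0;0 0 0 0 0 0 0;0 0 0 0 0 -0.1 0;0 0 0 0 0 -0.1 0;0 0 0 0 0 0 0;0 0 0 0 0 0 0;0 0 0 0 0 0 0;0 0 0 0 0 0 0")

```text
clock: 10.5
tool_pos: [0.4665, -0.0138, 0.1723]
ee_rot: [[-0.079, -0.997, -0.0], [-0.997, 0.079, -0.0], [0.0, 0.0, -1.0]]
ft_force: [-0.4, -3.7, 0.9]
finger_gap: 0.106
```

```bash
cat > st.py <<'E'
from h import *
s=manip.sense();print(s["clock"],s["tool_pos"],s["ft_force"],s["torque"],s["finger_gap"])
E
python3 st.py
```

```text
10.5 [ 0.4665 -0.0138  0.1723] [-0.3959 -3.7441  0.8833] [-0.6176  0.1655  0.055 ] 0.10576362445741062
```

Request:
move_arm(rows="0 0 0 0 -0.05 0 0;0 0 0 0 -0.05 0 0;0 0 0 0 0 0 0;0 0 0 0 0 0 0;0 0 0 0 0 0 0;0 0 0 0 0 0 0;0 0 0 0 0 0 0;0 0 0 0 0 0 0")

```text
clock: 11.3
tool_pos: [0.4665, -0.0146, 0.1722]
ee_rot: [[-0.078, -0.997, -0.0], [-0.997, 0.078, 0.0], [-0.0, 0.0, -1.0]]
ft_force: [-1.4, 0.2, -0.7]
finger_gap: 0.103
```

```bash
python3 st.py
```

```text
11.3 [ 0.4665 -0.0146  0.1722] [-1.3846  0.1553 -0.6724] [-0.0335  0.0454  0.0496] 0.10320392115276453
```

Request:
move_arm(rows="0 0 0 0 0 -0.1 0;0 0 0 0 0 -0.1 0;0 0 0 0 0 -0.1 0;0 0 0 0 0 -0.1 0;0 0 0 0 0 -0.1 0;0 0 0 0 0 0 0;0 0 0 0 0 0 0;0 0 0 0 0 0 0", squeeze=100)

```text
clock: 12.1
tool_pos: [0.4671, -0.015, 0.1677]
ee_rot: [[-0.079, -0.997, 0.001], [-0.997, 0.079, -0.001], [0.001, -0.001, -1.0]]
ft_force: [0.9, -1.9, 4.7]
finger_gap: 0.099
```

```bash
python3 st.py
```

```text
12.1 [ 0.4671 -0.015   0.1677] [ 0.8728 -1.8682  4.7111] [-0.6179 -0.1391 -0.0072] 0.0988637379767709
```

Request:
move_arm(rows="0 0 0 0.03 -0.05 0 0;0 0 0 0 0 -0.1 0;0 0 0 0 0 -0.1 0;0 0 0 0 0 -0.1 0;0 0 0 0 0 -0.1 0;0 0 0 0 0 -0.1 0;0 0 0 0 0 0 0;0 0 0 0 0 0 0")

```text
clock: 12.9
tool_pos: [0.4675, -0.0152, 0.1625]
ee_rot: [[-0.078, -0.997, 0.001], [-0.997, 0.078, 0.0], [-0.0, -0.001, -1.0]]
ft_force: [3.3, -0.3, 2.6]
finger_gap: 0.101
```

```bash
python3 st.py
```

```text
12.9 [ 0.4675 -0.0152  0.1625] [ 3.2556 -0.2628  2.6104] [-0.157  -0.8301  0.0213] 0.10140050657109055
```

Request:
move_arm(rows="0 0 0 0.08 0 0 0;0 0 0 0 0 -0.1 0;0 0 0 0 0 -0.1 0;0 0 0 0 0 -0.1 0;0 0 0 0 0 -0.1 0;0 0 0 0 0 -0.1 0;0 0 0 0 0 0 0;0 0 0 0 0 0 0")

```text
clock: 13.7
tool_pos: [0.4673, -0.0149, 0.1571]
ee_rot: [[-0.078, -0.997, -0.001], [-0.997, 0.078, 0.001], [-0.001, 0.001, -1.0]]
ft_force: [-0.8, 1.3, 3.8]
finger_gap: 0.099
```

```bash
python3 st.py
```

```text
13.7 [ 0.4673 -0.0149  0.1571] [-0.7617  1.2517  3.7688] [0.3576 0.0067 0.0506] 0.0988533542386469
```

Request:
move_arm(rows="0 0 0 -0.02 0.02 -0.1 0;0 0 0 0 0 -0.1 0;0 0 0 0 0 -0.1 0;0 0 0 0 0 -0.1 0;0 0 0 0 0 -0.1 0;0 0 0 0 0 -0.05 0;0 0 0 0 0 0 0;0 0 0 0 0 0 0")

```text
clock: 14.5
tool_pos: [0.4677, -0.015, 0.1518]
ee_rot: [[-0.078, -0.997, 0.0], [-0.997, 0.078, 0.0], [-0.0, -0.0, -1.0]]
ft_force: [3.2, 0.5, 0.4]
finger_gap: 0.095
```

```bash
python3 st.py
```

```text
14.5 [ 0.4677 -0.015   0.1518] [3.1564 0.5222 0.3826] [ 0.3494 -0.8794  0.0366] 0.09487349984951719
```

Almost home. I'll keep pressing down until the collar bears on the face.

Request:
move_arm(rows="0 0 0 0.05 0 -0.05 0;0 0 0 0 0 -0.05 0;0 0 0 0 0 -0.05 0;0 0 0 0 0 -0.05 0;0 0 0 0 0 0 0;0 0 0 0 0 0 0;0 0 0 0 0 0 0;0 0 0 0 0 0 0")

```text
clock: 15.3
tool_pos: [0.4678, -0.015, 0.1508]
ee_rot: [[-0.078, -0.997, 0.001], [-0.997, 0.078, -0.0], [0.0, -0.001, -1.0]]
ft_force: [-2.0, 1.6, 16.0]
finger_gap: 0.098
```

```bash
python3 look.py d
python3 - <<'E'
from h import *
im=cv2.imread("pics/side_d.png");cv2.imwrite("pics/zd.png",cv2.resize(im[170:200,287:318],None,fx=20,fy=20,interpolation=cv2.INTER_CUBIC))
E
```

```text
15.6 [[ 0.4678 -0.015   0.1508]
 [ 0.4678 -0.015   0.1508]]
[-2.5144  1.9678 14.8819  0.459   0.631   0.0012] 0.09931699610599881
[[-0.0784 -0.9969  0.0007]
 [-0.9969  0.0784 -0.0003]
 [ 0.0003 -0.0008 -1.    ]] [-12.116    9.159  -18.277   62.5189  -0.0095 -97.6177]
```

View pics/zd.png

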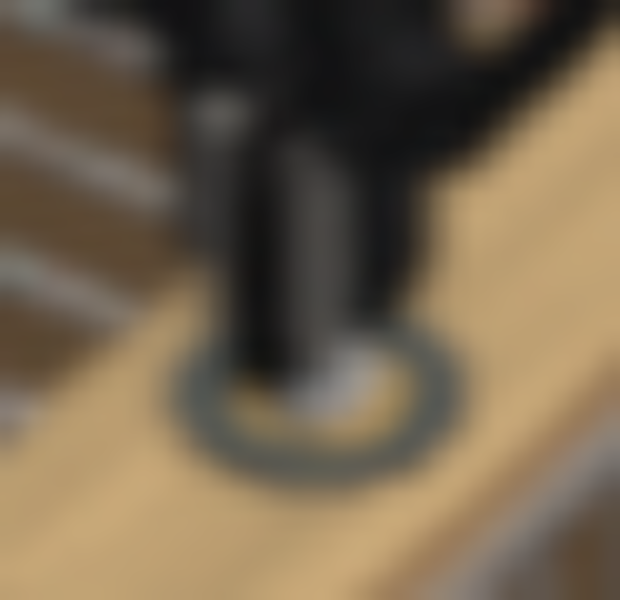

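Request:
move_arm(rows="0 0 -0.05 0 0 0 0;0 0 -0.05 0.01 0 0 0;0 0 -0.05 0.01 0 0 0;0 0 -0.05 0.01 0 0 0;0 0 -0.05 0.01 0 0 0;0 0 -0.05 0.01 -0.01 0 0;0 0 -0.05 0.01 -0.01 0 0;0 0 -0.05 0.01 -0.01 0 0", squeeze=110)

```text
clock: 16.4
tool_pos: [0.4684, -0.0153, 0.1508]
ee_rot: [[-0.462, -0.887, 0.001], [-0.887, 0.462, -0.0], [0.0, -0.001, -1.0]]
ft_force: [-3.8, 1.5, 16.0]
finger_gap: 0.1
```

```bash
python3 st.py
```

```text
16.4 [ 0.4684 -0.0153  0.1508] [-3.8489  1.4866 15.9972] [0.3897 0.8139 0.0739] 0.09966942495521734
```

Request:
move_arm(rows="0 0 -0.1 0 -0.01 0 0;0 0 -0.1 0 -0.01 0 0;0 0 -0.1 0 -0.01 0 0;0 0 -0.1 0 -0.01 0 0;0 0 -0.1 0 -0.01 0 0;0 0 -0.1 0 -0.01 0 0;0 0 -0.1 0 -0.01 0 0;0 0 0 0 -0.01 0 0")

```text
clock: 17.2
tool_pos: [0.4688, -0.0162, 0.1508]
ee_rot: [[-0.925, -0.379, 0.001], [-0.379, 0.925, -0.001], [-0.001, -0.001, -1.0]]
ft_force: [-1.2, 1.7, 13.3]
finger_gap: 0.102
```

```bash
python3 st.py
```

```text
17.2 [ 0.4688 -0.0162  0.1508] [-1.1624  1.6882 13.339 ] [0.3656 0.2328 0.0574] 0.10233745777976626
```

Request:
move_arm(rows="0 0 -0.1 0.01 -0.01 0 0;0 0 -0.1 0 -0.01 0 0;0 0 -0.1 0 -0.01 0 0;0 0 -0.1 0 -0.01 0 0;0 0 -0.1 0 0 0 0;0 0 -0.08 0 0 0 0;0 0 0 0 0 0 0;0 0 0 0 0 0 0")

```text
clock: 18.0
tool_pos: [0.4688, -0.0167, 0.1508]
ee_rot: [[-0.982, 0.187, 0.001], [0.187, 0.982, -0.001], [-0.001, -0.001, -1.0]]
ft_force: [-1.5, 0.6, 14.3]
finger_gap: 0.097
```

```bash
python3 look.py e
python3 - <<'E'
from h import *
im=cv2.imread("pics/side_e.png");cv2.imwrite("pics/ze.png",cv2.resize(im[170:200,287:318],None,fx=20,fy=20,interpolation=cv2.INTER_CUBIC))
E
```

```text
18.3 [[ 0.4688 -0.0167  0.1508]
 [ 0.4688 -0.0168  0.1508]]
[-1.9488 -0.0539 13.7584  0.08    0.4166  0.134 ] 0.09131353795808572
[[-0.9824  0.1866  0.001 ]
 [ 0.1866  0.9824 -0.001 ]
 [-0.0011 -0.0008 -1.    ]] [-12.2858   9.2467 -18.1703  62.5171  -0.0437  -1.5305]
```

View pics/ze.png

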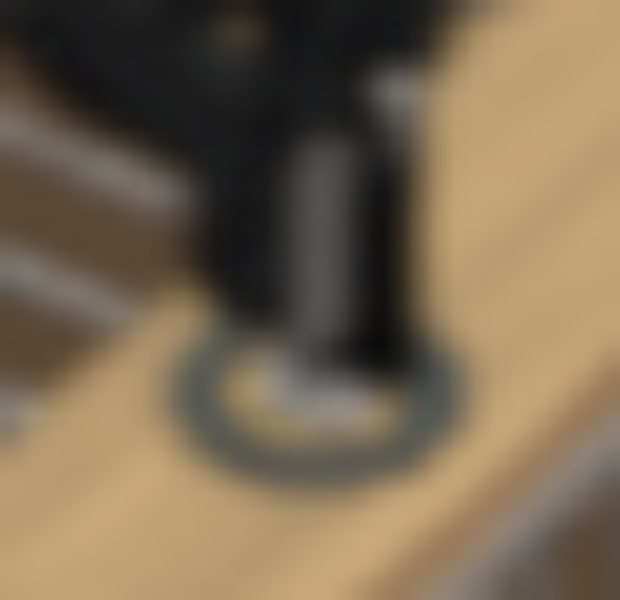

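Request:
move_arm(rows="0 0 -0.03 0 0 0 0;0 0 -0.03 0 0 0 0;0 0 0 0 0 0 0;0 0 0 0 0 0 0;0 0 0 0 0 0 0;0 0 0 0 0 0 0;0 0 0 0 0 0 0;0 0 0 0 0 0 0")

```text
clock: 19.1
tool_pos: [0.4688, -0.0168, 0.1508]
ee_rot: [[-0.969, 0.245, 0.001], [0.245, 0.969, -0.001], [-0.001, -0.001, -1.0]]
ft_force: [-2.2, -0.3, 14.4]
finger_gap: 0.101
```

```bash
python3 look.py f
python3 - <<'E'
from h import *
im=cv2.imread("pics/side_f.png");cv2.imwrite("pics/zf.png",cv2.resize(im[140:220,250:350],None,fx=8,fy=8,interpolation=cv2.INTER_CUBIC)[:600])
E
```

```text
19.4 [[ 0.4688 -0.0168  0.1508]
 [ 0.4688 -0.0168  0.1508]]
[-2.1877 -0.1867 14.308   0.0158  0.4179  0.2094] 0.09517568876410339
[[-0.9695  0.2452  0.0011]
 [ 0.2452  0.9695 -0.0011]
 [-0.0013 -0.0008 -1.    ]] [-12.2873   9.2425 -18.168   62.5167  -0.0507   1.905 ]
```

View pics/zf.png

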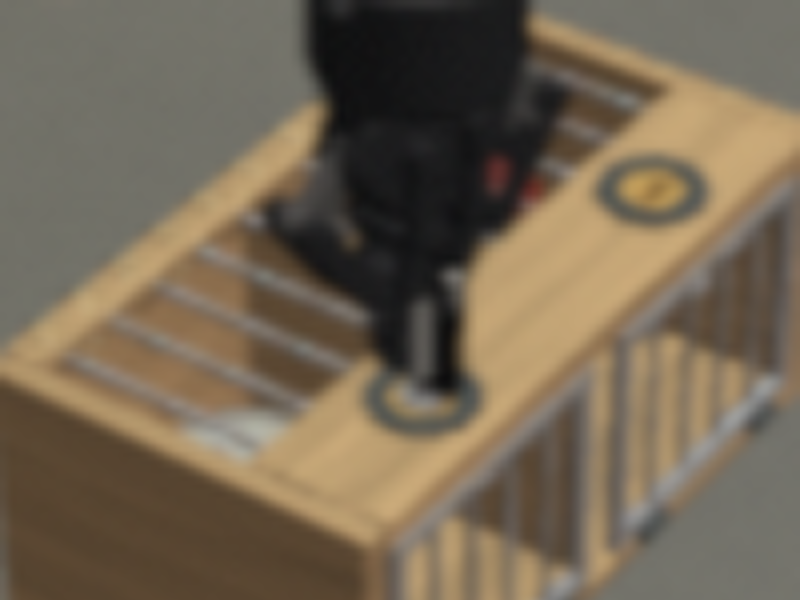

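The wrist torque went from 0.13 to 0.21 N m over the last 0.06 rad. The spring alone would add only about 0.003 N m, so the lock is against its stop. The picture shows the collar seated in the left rim at about zoom (420,400), and the other lock's keyway unchanged.

Run:
```python
from h import *
a=cv2.imread("pics/side1.png");b=cv2.imread("pics/side_f.png")
for nm,(x0,y0,x1,y1) in dict(timer=(215,305,250,340),fork=(140,305,216,350),mug=(362,130,400,172)).items():
    print(nm,np.abs(a[y0:y1,x0:x1].astype(int)-b[y0:y1,x0:x1]).mean())
s=manip.sense();print(s["clock"],s["tool_pos"],s["ft_force"],s["torque"],s["finger_gap"])
print(manip.close_job())
```

```text
timer 5.0908843537414965
fork 5.652534113060429
mug 15.861946532999164
19.4 [ 0.4688 -0.0168  0.1508] [-1.5571 -1.0856 14.1072] [-0.0025  0.4267  0.2321] 0.09517568876410339
the job is handed in; nothing more can be done
None
```

Run:
```python
import cv2,numpy as np
a=cv2.imread("pics/side1.png");b=cv2.imread("pics/side_f.png");t0=cv2.imread("pics/top0.png");t1=cv2.imread("pics/top_f.png")
f=lambda i:cv2.resize(i,(380,420),interpolation=cv2.INTER_CUBIC)
cv2.imwrite("pics/mug.png",np.hstack([f(a[130:172,362:400]),f(b[130:172,362:400])]))
m=lambda i,x0,y0,x1,y1:i[y0:y1,x0:x1].astype(int)
print(np.abs(m(t0,395,165,435,200)-m(t1,395,165,435,200)).mean())
```

```text
2.598809523809524
```

View pics/mug.png

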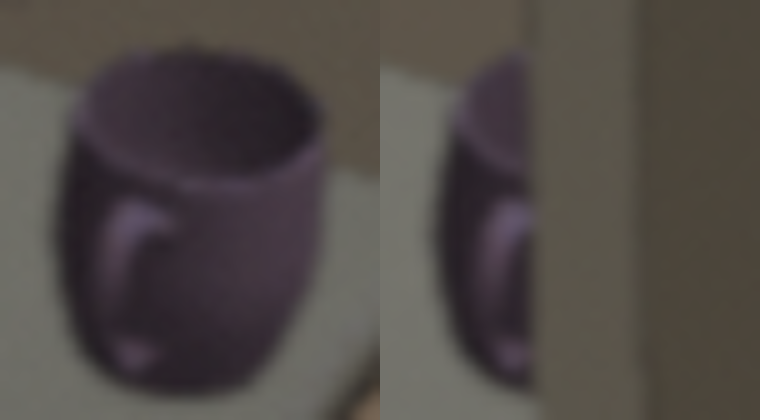

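I took the key from its block, pushed it home in the left lock and turned it clockwise to the stop. I handed the job in at 19.4 s with the key still gripped, held home and turned; no verdict was reported.

- **Which bay:** the tin is in the left bay. The red lid in the right bay lies about 107 mm up and is about 64 mm wide, so that is the jar. The disc on the left is about 89 mm wide.
- **Key home:** the tool stopped at z = 0.1508 m, exactly the height expected with the collar on the face, with about 14 N of downward push. The picture shows the collar seated in the rim.
- **Turn:** the wrist turned about 1.75 rad, which includes the key's play and give in the grip. The torque rose from 0.13 to 0.21 N m over the last 0.06 rad, far more than the spring adds, so the lock is at its stop. I could not read the lock's angle directly.
- **Grip:** 110 N was commanded, and the fingers stand about 8 mm open on the 10 mm head. That reading varied between about 8 and 9 mm throughout.
- **Bystanders and other lock:** the timer and fork look unchanged in the side view. The mug failed my first picture check only because the arm blocks the side view; the top view shows it unchanged. The right lock was never approached.
- **Disagreement:** the two cameras differed by 2 to 5 mm on the lock and key positions. I set the final alignment by the side view and the contact forces.

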